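# Slide the tray onto the right rails over what stands in the rack

### The arm

A 6-joint arm with a two-finger parallel gripper is mounted at the origin on the work surface. World frame = base frame: x ahead of the robot, y to its left, z up, the work surface at z = 0. Lengths are in m, angles in rad, forces in N, time in s.
With the tool pointing down it reaches from about 0.325 to 0.85 m from the base axis. Payload 4.4 kg.
Tool frame: the origin (TCP) lies midway between the tips of the shut fingers; the grasp point (between the pads) lies manip.grasp_offset behind it (manip.grasp_offset is the distance from the TCP to the grasp point, in m); y points along the fingers, z is the direction in which the jaws open and shut, and the axes are right-handed (so a half turn about y gives the same grasp; the last joint's range is limited). The gripper opens to 94 mm and grips with 3 to 60 N. Pads are 16 mm wide; open, the fingers measure 119 mm over their backs; the gripper's body (75 mm by 177 mm) begins 78 mm behind the grasp point.
Start: joints at [-1.456, 0.207, 1.542, -0, 1.393, -0.15], TCP at [0.151, -0.555, 0.205] pointing down, gripper open.
Joint ranges: [-2.73, 2.73], [-0.86, 2.22], [0.23, 2.46], [-1.11, 4.25], [0.08, 2.63], [-2.82, 2.82]. Speed limits (rad/s): [2.79, 2.79, 3.14, 3.14, 3.14, 3.14].

### API

Orientations are given as a rotation vector (axis times angle).
In Python, from bench import manip gives the robot as it stands. The module is installed in compiled form; this text tells all that it offers.
- The arm moves only by the tool step_arm, never from a script. Its argument "deltas" is a list of rows, each a list of 7 numbers: the shift along the world's x, y, z in m, then the turn, a rotation vector about the world's x, y, z in rad, then the gripper command: -1 is fully open, 1 is shut, values between are in proportion. In form: [[dx, dy, dz, ax, ay, az, gripper], ...]. A call has 1 to 20 rows; each row shifts and turns the commanded pose from where the row before left it; what a row does not reach is not made up. A row lasts 1/10 s, in which the tool goes at most 50 mm and 8.59 degrees, less where a joint would pass 70% of its speed; a pose out of reach is approached as far as the arm can. A call is refused whole if a number of a shift passes 0.05 or a number of a turn 0.15, either way. A call with a gripper value outside its range is refused whole. The fingers move at their own pace and stop on an object; "force" is the grip in N (left out, the last holds). Time passes only in rows, so rows that do not move let the fingers close. It gives the time, the measured TCP pose, the force and the opening at its end, in the units of the state.
- manip.observe(): the state, without advancing time (a new reading comes with each control period).
- manip.camera(name): name is "scene" or "top" or "wrist"; returns (picture, depth): 480x640x3 uint8, red, green, blue; 480x640 float32, m along the optical axis (not along the pixel's ray), 0 where there is no reading.
- manip.camera_info(name): a dict with "camera_matrix" (3x3 intrinsics, pixels), "k1" (the pictures are not rectified: a ray, as slopes to the right and down, at radius r is drawn at 1 + k1 r^2 times it, then the intrinsics apply), "R" (3x3) and "t" (3): a world point X has camera coordinates R X + t. Camera axes: x right, y down, z forward; pixel columns grow to the right and rows downward; lengths in m; the calibration is good to about 2 mm. A picture is of the moment at which its call begins: read the wrist's pose just before it. camera_info takes no time and is no camera call; for the wrist camera it gives the pose at the moment of the call.
- manip.close_job(): hands the job in, once; it reports no verdict.
The state is a dict: "time_s": time; "joint_positions": joint angles; "joint_vel": joint speeds; "effort": joint torques, N m; "ee_pos": TCP position; "orientation": TCP orientation; "ft_force": force on the tool from outside, world axes, zero at the start; "moment": the same for the moment, N m; "finger_gap": opening from 0.0 (shut) to 1.0 (fully open).
Only numpy, scipy, OpenCV 4.12 (cv2) and the standard library are available. Lean on these libraries where they do the work, as an engineer would, in place of code of your own. Each camera call takes 0.05 s, during which the arm holds its last target.

### The job

Take the aluminium tray by its wooden grip and slide it, level, into the steel rack on the lowest pair of rails that lets it pass over whatever is standing in the rack. Ease it in gently until it has pushed the stiff back plate all the way back to its end stop and no further, never forcing it against the rack, then let go and leave it there. Everything else on the counter and in the rack stays where it is.

Things in the scene. Friction and masses are not known exactly. Their poses are not given: they have to be found in the camera images.
- tray: Flat aluminium tray on the counter, a sheet 160 mm long (x) by 200 mm wide (y) by 5 mm thick, 0.24 to 0.39 kg, with an upright wooden grip plate. Origin: centre of the sheet's underside; z up. Its x axis points to the edge that goes into the rack first. A low rim (up to z = 10 mm) runs round it, for show.
- tray_grip (a point): Centre of the tray's upright wooden grip plate, at x = -45, y = 0, z = 29 mm of the tray. The plate is 10 mm thick along the tray's x, 60 mm wide along y, and rises from z = 5 to 53 mm of the tray. Pinch it from above, the fingers closing along the tray's x. Axes as the tray's.
- rack: Open steel rack fixed to the counter, 245 mm high, 230 mm wide. Origin: on the counter at its middle. Its x axis is the way the tray goes in (away from the robot); the mouth faces -x. Three pairs of L rails run from x = -85 to +105 mm. Flanges over the top pair (|y| 87 to 107 mm, z 240 to 245 mm): the tray can only slide in by the mouth. For |y| under 87 mm it is open above, so a gripper can go in with the tray.
- rail_low (a point): Mouth end of the lowest rail pair, midway between the two rails, at x = -85, y = 0, z = 70 mm of the rack: the height of the ledges' upper faces, on which the tray's underside slides. Right when the ramekin stands in the rack. Ledges (all pairs): |y| from 87 to 103 mm, 5 mm thick.
- rail_mid (a point): The same point of the middle rail pair, 125 mm above the counter. Right when the mug stands in the rack. All pairs have guide walls at |y| = 103 mm, 14 mm high above the ledge, leaving the tray 3 mm of play each side; they flare outwards over the 22 mm before the mouth (x = -107 to -85 mm of the rack).
- rail_top (a point): The same point of the top rail pair, 180 mm above the counter. Right when the canister stands in the rack.
- backplate (a joint): Upright steel plate in the rack, 150 mm wide, behind all rail pairs; the tray's leading edge pushes it along the rack's +x. Value in m: 0 at the start, 0.010 at its rigid end stop. Friction about 5 N, no spring, stays where left. Its clamp varies by 24 mm and is not measured: at 0.010 the tray's origin is anywhere from x = -10 to +14 mm of the rack, so feel for the stop.
- mug: Brown glazed mug with a handle, 95 mm high, 80 mm across. Origin: centre of its underside. Stands in the rack or on the counter.
- canister: Stainless steel sugar canister with a screw-top lid and a small black knob, 150 mm high in all, 92 mm across. Origin: centre of its underside. Stands in the rack or on the counter.
- ramekin: White ceramic ramekin, a low round dish 45 mm high, 86 mm across. Origin: centre of its underside. Stands in the rack or on the counter. Exactly one of mug, canister and ramekin stands in the rack, at about x = -20 mm of it.
- dipper: Wooden honey dipper, 160 mm long, lying on the counter; leave alone. Origin under its middle.
- spoon: Spoon lying on the counter; leave alone.
- honey: Honey jar, 68 mm across, 100 mm high; leave alone. Origin: centre of its underside.
Things that resemble listed ones, but are neither listed nor needed, are in the scene too. Of the things that look like the ramekin, take the one that is nearest to the robot's base at the start.

How it is judged:
By the outcome, as a careful person would: the job done as asked, in the order asked, and still so for the second after the job is handed in, with the robot touching nothing.
It also fails if it takes over 72 s, if anything falls off the work surface, if the arm or the gripper's body presses on something with over 40 N, if the wrist force passes 120 N, or if a joint passes its speed limit or range.

## Working session

There is one attempt and no reset: what is moved stays moved. The work goes in short steps, Python scripts to look and compute and a tool call to move; the robot and the scene stay as the last step left them, time stands still between calls to the robot, and variables do not carry over. Pictures are saved under pics/ and viewed, and the job is handed in when it is done.

Besides the shell and the picture viewer there is one more tool, called by a JSON object that holds its "method" and its "body". step_arm: Moves the arm, as the interface text tells. Its arguments: {"type":"object","properties":{"deltas":{"type":"array"},"force":{"type":"number"}},"required":["deltas"]}

```bash
mkdir -p pics; cat > h.py <<'E'
import numpy as np, cv2
from bench import manip
def snap(n,tag):
    info=manip.camera_info(n)
    im,d=manip.camera(n)
    cv2.imwrite(f'pics/{tag}.png',cv2.cvtColor(im,cv2.COLOR_RGB2BGR))
    np.savez(f'pics/{tag}.npz',im=im,d=d,K=info['camera_matrix'],k1=info['k1'],R=info['R'],t=info['t'])
def load(tag):
    z=np.load(f'pics/{tag}.npz');return z
def cloud(z):
    K=z['K'];k1=float(z['k1']);D=np.array([k1,0,0,0,0.])
    h,w=z['d'].shape
    u,v=np.meshgrid(np.arange(w),np.arange(h))
    p=cv2.undistortPoints(np.stack([u,v],-1).reshape(-1,1,2).astype(np.float64),K,D).reshape(h,w,2)
    d=z['d'].astype(float)
    c=np.dstack([p*d[...,None],d])
    return (c-z['t'])@z['R']   # R^T (c-t)
def proj(z,X):
    X=np.atleast_2d(X)
    rv=cv2.Rodrigues(z['R'])[0]
    return cv2.projectPoints(X.astype(float),rv,z['t'].astype(float),z['K'],np.array([float(z['k1']),0,0,0,0.]))[0].reshape(-1,2)
E
python3 - <<'E'
from h import *
for n in ['scene','top','wrist']: snap(n,n+'0')
s=manip.observe(); print(s); print(manip.grasp_offset)
for n in ['scene','top']:
    z=load(n+'0');print(n,-z['R'].T@z['t'],z['R'])
E
```

```text
{'time_s': 0.15, 'joint_positions': array([-1.45548660e+00,  2.07227735e-01,  1.54261473e+00, -1.29145823e-05,
        1.39351271e+00, -1.50509728e-01]), 'joint_vel': array([ 1.38595381e-03, -1.84656175e-03, -2.90093272e-03, -9.43385226e-05,
       -4.75145365e-04, -9.95147523e-04]), 'effort': array([-8.65443985e-05, -3.71314502e+01, -2.81812763e+01,  6.98111183e-02,
        3.26904841e-02, -1.00540663e-04]), 'ee_pos': array([ 0.15095891, -0.55417948,  0.20456083]), 'orientation': array([-0.27800082,  2.08129489, -2.0775973 ]), 'ft_force': array([ 0.27029783,  0.04324069, -0.43270811]), 'moment': array([0.03447132, 0.04884796, 0.00463077]), 'finger_gap': 0.9982338943798832}
0.0188
scene [1.28105065 0.32955884 1.5868308 ] [[-0.43537568  0.90022153 -0.00701523]
 [ 0.80477947  0.38570092 -0.45118157]
 [-0.40345758 -0.2020792  -0.89240461]]
top [0.44525772 0.02109674 1.11655414] [[-0.01323453 -0.99988951  0.00676909]
 [-0.98365832  0.01180344 -0.17965797]
 [ 0.17955822 -0.00903616 -0.98370585]]
```

View pics/scene0.png

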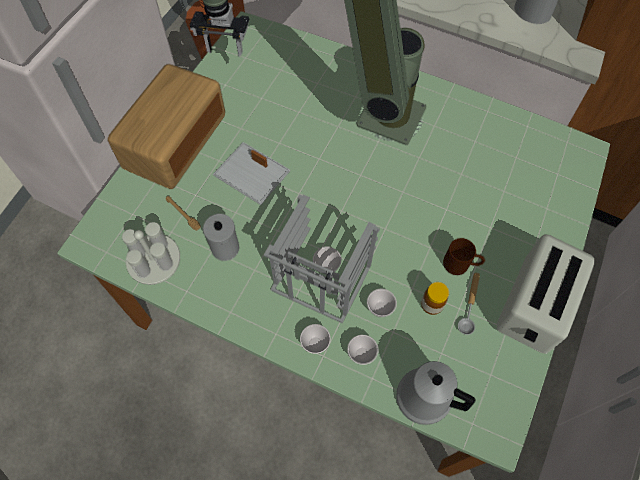

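View pics/top0.png

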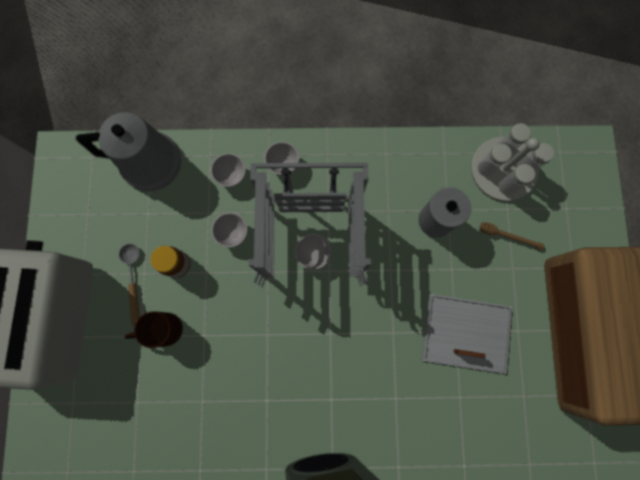

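View pics/wrist0.png

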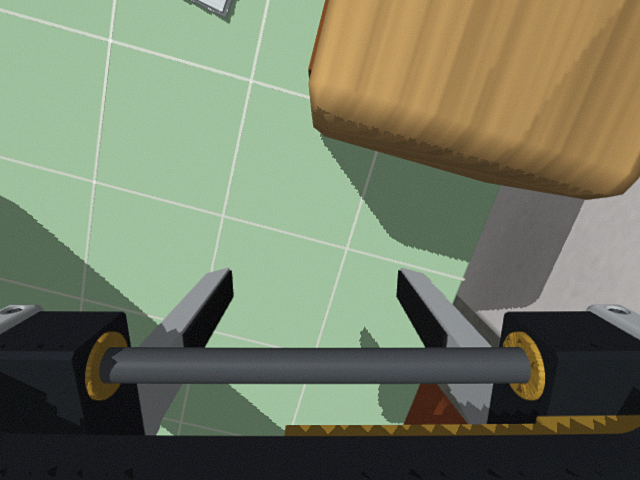

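Candidates: the ramekin-like dishes are at top-view pixels (312,252) inside the rack, and (230,230), (228,170) and (282,157) outside it. The mug is at (158,330) and the canister at (443,213), both outside. The tray is at (468,335) with its grip at (470,352). I'll crop the view and measure.

```bash
python3 - <<'E'
from h import *
a=load('scene0')['im'][180:330,230:400]; b=load('top0')['im'][140:400,220:540]
o=np.hstack([cv2.resize(a,(453,400),interpolation=cv2.INTER_CUBIC)[:,:, ::-1]]); cv2.imwrite('pics/c1.png',o)
cv2.imwrite('pics/c2.png',cv2.convertScaleAbs(cv2.resize(b,(738,600),interpolation=cv2.INTER_CUBIC)[:,:,::-1],alpha=1.6))
for tag in ['scene0','top0']:
    z=load(tag);P=cloud(z);im=z['im'].astype(int)
    # table z
    g=(im[...,1]>im[...,0]*1.15)&(im[...,1]>im[...,2]*1.1)&(z['d']>0)&(np.abs(P[...,2])<.03)
    print(tag,'table z',np.median(P[...,2][g]))
    # grip: brown pts near tray
    if tag=='top0': u0,u1,v0,v1=425,520,290,380
    else: u0,u1,v0,v1=205,300,135,205
    Q=P[v0:v1,u0:u1];I=im[v0:v1,u0:u1]
    m=(I[...,0]>I[...,2]*1.8)&(Q[...,2]>.02)&(Q[...,2]<.08)
    q=Q[m];print('grip',len(q),q.min(0),q.max(0),np.median(q,0)); 
    tp=q[q[:,2]>.045];r=cv2.minAreaRect(tp[:,:2].astype(np.float32)*1000) if len(tp)>4 else None;print('top of grip',r)
    m=(abs(I[...,0]-I[...,1])<14)&(abs(I[...,2]-I[...,1])<20)&(I[...,0]>60)&(Q[...,2]>-.0)&(Q[...,2]<.02)
    q=Q[m];print('sheet',len(q),np.median(q,0),cv2.minAreaRect(q[:,:2].astype(np.float32)*1000))
    # rack points
    m=(P[...,2]>.05)&(P[...,2]<.26)&(P[...,0]>.33)&(P[...,0]<.75)&(P[...,1]>-.1)&(P[...,1]<.17)&(z['d']>0)
    q=P[m]
    for lo in np.arange(.055,.26,.01):
        s=q[(q[:,2]>=lo)&(q[:,2]<lo+.01)]
        if len(s)>10: print(round(lo,3),len(s),s.min(0)[:2].round(3),s.max(0)[:2].round(3))
E
```

```text
scene0 table z 0.0007214695611903784
grip 148 [ 0.35830869 -0.52372011  0.02053215] [ 0.39282375 -0.28800155  0.06732384] [ 0.38185765 -0.32249544  0.04152562]
top of grip ((377.65380859375, -403.2227783203125), (231.03424072265625, 19.204673767089844), 87.79046630859375)
sheet 2437 [ 0.43113658 -0.31799091  0.00615993] ((410.2742614746094, -333.52032470703125), (281.26788330078125, 317.3993835449219), 26.53179931640625)
0.055 54 [ 0.533 -0.073] [0.745 0.161]
0.065 288 [ 0.536 -0.076] [0.75 0.16]
0.075 154 [ 0.536 -0.075] [0.747 0.16 ]
0.085 152 [ 0.56  -0.074] [0.748 0.16 ]
0.095 47 [ 0.564 -0.073] [0.744 0.16 ]
0.105 37 [ 0.568 -0.076] [0.745 0.16 ]
0.115 205 [ 0.536 -0.072] [0.748 0.16 ]
0.125 226 [ 0.538 -0.072] [0.749 0.16 ]
0.135 127 [ 0.533 -0.072] [0.749 0.16 ]
0.145 107 [ 0.567 -0.076] [0.744 0.16 ]
0.155 25 [ 0.569 -0.075] [0.745 0.16 ]
0.165 63 [ 0.558 -0.07 ] [0.745 0.16 ]
0.175 519 [ 0.533 -0.073] [0.749 0.16 ]
0.185 196 [ 0.533 -0.065] [0.749 0.16 ]
0.195 230 [ 0.536 -0.067] [0.742 0.16 ]
0.205 51 [ 0.567 -0.066] [0.744 0.16 ]
0.215 21 [ 0.564 -0.071] [0.744 0.16 ]
0.22
[... 511 characters left out ...]
344), 88.29285430908203)
0.055 12 [ 0.556 -0.047] [0.709 0.13 ]
0.065 422 [ 0.53  -0.072] [0.744 0.154]
0.075 107 [ 0.532 -0.071] [0.709 0.159]
0.085 239 [ 0.532 -0.068] [0.715 0.156]
0.115 321 [ 0.53  -0.069] [0.744 0.154]
0.125 265 [ 0.532 -0.074] [0.743 0.155]
0.135 156 [ 0.531 -0.072] [0.714 0.158]
0.145 176 [ 0.706 -0.074] [0.728 0.115]
0.165 59 [ 0.56  -0.075] [0.728 0.159]
0.175 690 [ 0.532 -0.074] [0.744 0.157]
0.185 161 [ 0.531 -0.073] [0.73  0.159]
0.195 409 [ 0.532 -0.074] [0.75  0.158]
0.205 25 [ 0.558 -0.074] [0.75  0.158]
0.215 14 [ 0.558 -0.075] [0.73  0.158]
0.225 16 [ 0.558 -0.075] [0.73  0.156]
0.235 1255 [ 0.554 -0.074] [0.75  0.159]
0.245 918 [ 0.554 -0.074] [0.75  0.159]
```

View pics/c1.png

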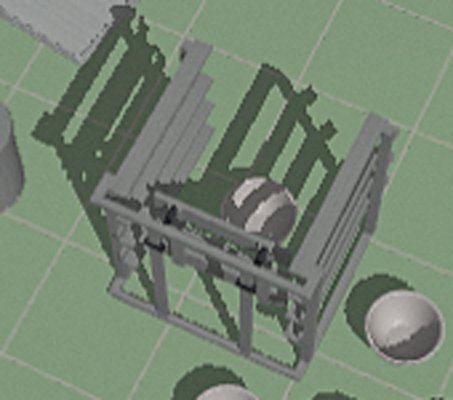

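View pics/c2.png

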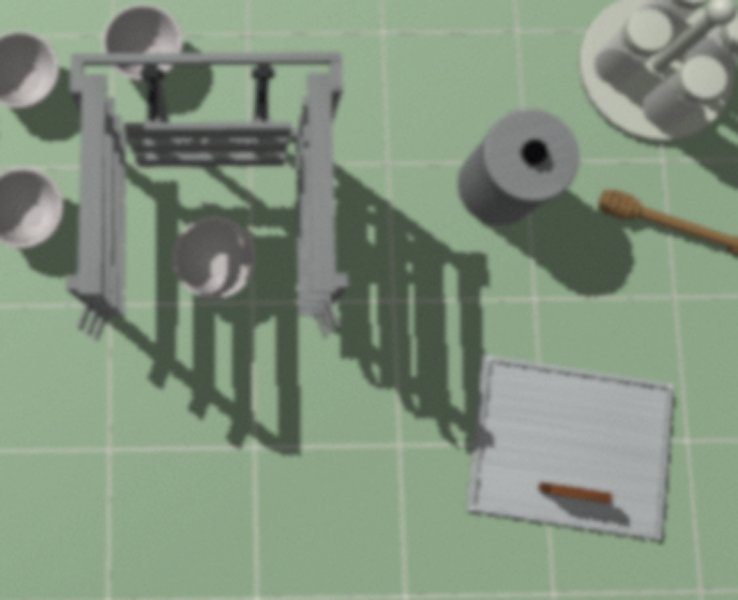

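```bash
python3 - <<'E'
from h import *
from scipy.optimize import least_squares, minimize
for tag in ['top0','scene0']:
    z=load(tag);P=cloud(z);im=z['im'].astype(int)
    X,Y,Z=P[...,0],P[...,1],P[...,2]
    # rack flanges
    for nm,sel in [('L',(Y>.1)),('R',(Y<-.02))]:
        m=(Z>.236)&(Z<.252)&(X>.53)&(X<.72)&(abs(Y-.04)<.15)&sel
        q=P[m][:,:2]
        ctr=[];
        for x0 in np.arange(.57,.71,.01):
            s=q[abs(q[:,0]-x0)<.005]
            if len(s)>5: ctr.append((x0,s[:,1].min(),s[:,1].max()))
        ctr=np.array(ctr);
        f1=np.polyfit(ctr[:,0],ctr[:,1],1);f2=np.polyfit(ctr[:,0],ctr[:,2],1)
        print(tag,nm,'yin/out at .64',np.polyval(f1,.64).round(4),np.polyval(f2,.64).round(4),'slopes deg',np.degrees([f1[0],f2[0]]).round(2),'xmin',q[:,0].min())
    # ramekin
    m=(Z>.015)&(Z<.06)&(abs(X-.62)<.07)&(abs(Y-.045)<.07)
    q=P[m];print('ram',np.percentile(q,[2,50,98],axis=0).round(3).tolist())
    # backplate
    m=(Z>.06)&(Z<.24)&(X>.69)&(X<.745)&(abs(Y-.042)<.07); print('bp',np.percentile(P[m],[2,50,98],axis=0).round(3).tolist())
    # tray mask: bright gray
    if tag=='top0': u0,u1,v0,v1=405,530,280,390
    else: u0,u1,v0,v1=205,300,135,205
    I=im[v0:v1,u0:u1];sat=I.max(2)-I.min(2)
    m=((sat<.16*I.max(2))&(I.max(2)>60)).astype(np.uint8)
    m=cv2.morphologyEx(m,cv2.MORPH_CLOSE,np.ones((7,7)))
    n,l,st,_=cv2.connectedComponentsWithStats(m);k=1+np.argmax(st[1:,4]);m=(l==k)
    cv2.imwrite(f'pics/m_{tag}.png',m.astype(np.uint8)*255)
    # fit rect silhouettes by soft IoU
    def render(p):
        c,s=np.cos(p[2]),np.sin(p[2]);S=8
        M=np.zeros(((v1-v0)*S,(u1-u0)*S),np.uint8)
        cor=np.array([[x,y] for x,y in [(80,100),(80,-100),(-80,-100),(-80,100)]])/1e3
        w=np.c_[cor@np.array([[c,s],[-s,c]])+p[:2]]
        pts=np.vstack([np.c_[w,np.full(4,zz)] for zz in (0,.01)])
        uv=(proj(z,pts)-[u0,v0]+.5)*S
        cv2.fillConvexPoly(M,cv2.convexHull(uv.astype(np.int32)),1)
        return cv2.resize(M.astype(np.float32),(u1-u0,v1-v0),interpolation=cv2.INTER_AREA)
    f=lambda p:np.abs(render([p[0]/100,p[1]/100,p[2]/10])-m).sum()
    r=minimize(f,[42.3,-32.5,-1.4],method='Nelder-Mead',options=dict(initial_simplex=np.array([[42.3,-32.5,-1.4],[43.3,-32.5,-1.4],[42.3,-31.5,-1.4],[42.3,-32.5,-.9]]),maxiter=400))
    p=[r.x[0]/100,r.x[1]/100,r.x[2]/10];c,s=np.cos(p[2]),np.sin(p[2])
    print('tray',p,np.degrees(p[2]),'cost',r.fun,m.sum(),'grip',p[0]-.045*c,p[1]-.045*s)
E
```

```text
top0 L yin/out at .64 0.1296 0.1494 slopes deg [-0.4  -1.93] xmin 0.5552665514542703
top0 R yin/out at .64 -0.0647 -0.0451 slopes deg [ 0.98 -0.37] xmin 0.5539039138002299
ram [[0.578, 0.002, 0.016], [0.624, 0.042, 0.033], [0.655, 0.08, 0.048]]
bp [[0.707, -0.024, 0.067], [0.709, 0.041, 0.147], [0.736, 0.109, 0.204]]
tray [np.float64(0.42039733375532296), np.float64(-0.3285439194778469), np.float64(-0.18663922269683933)] -10.693639752131176 cost 1197.25 6510 grip 0.3761788307178443 -0.3201938303091917
scene0 L yin/out at .64 0.13 0.1506 slopes deg [-0.06 -2.28] xmin 0.5555698967485353
scene0 R yin/out at .64 -0.0655 -0.044 slopes deg [ 2.19 -0.76] xmin 0.5552821827177918
ram [[0.579, 0.001, 0.016], [0.597, 0.031, 0.031], [0.637, 0.079, 0.049]]
bp [[0.709, -0.025, 0.066], [0.716, 0.039, 0.167], [0.732, 0.109, 0.206]]
tray [np.float64(0.42236842773363376), np.float64(-0.32718655087330606), np.float64(-0.1719437059487217)] -9.85164866470022 cost 1225.140625 3580 grip 0.37803199482605676 -0.3194871536870373
```

```bash
python3 - <<'E'
from h import *
for t,(u0,u1,v0,v1) in dict(top0=(405,530,280,390),scene0=(205,300,135,205)).items():
    z=load(t);I=z['im'][v0:v1,u0:u1]
    m=cv2.imread(f'pics/m_{t}.png')
    o=cv2.resize(np.hstack([I[:,:,::-1],m]),None,fx=3,fy=3,interpolation=cv2.INTER_NEAREST)
    cv2.imwrite(f'pics/mm_{t}.png',o)
E
```

```text
(no output)
```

View pics/mm_top0.png

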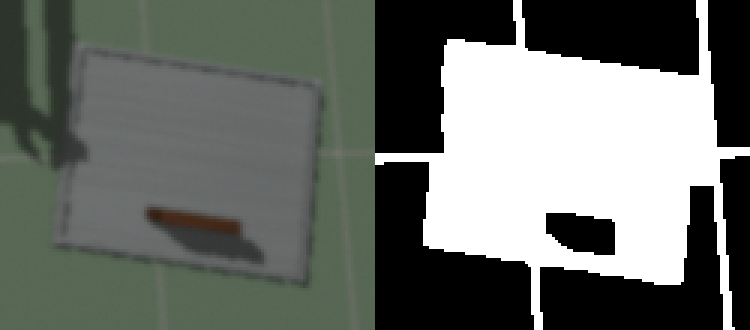

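```bash
python3 - <<'E'
from h import *
from scipy.spatial.transform import Rotation as Ro
s=manip.observe();R=Ro.from_rotvec(s['orientation']).as_matrix();print(R.round(3))
z=load('top0');P=cloud(z)
m=(P[...,2]>.05)&(P[...,1]<-.42)&(P[...,0]<.55)&(P[...,2]<.5)
print(np.percentile(P[m],[1,50,99],axis=0).round(3))
i=manip.camera_info('wrist');print(-i['R'].T@i['t']-s['ee_pos'],i['R'].round(3))
for y in np.arange(-.37,-.27,.01):print
I=z['im'].astype(int)
m=(P[...,2]>.048)&(P[...,2]<.06)&(I[...,0]>I[...,2]*1.5)&(abs(P[...,0]-.38)<.03)&(abs(P[...,1]+.32)<.06)
q=P[m];f=np.polyfit(q[:,1],q[:,0],1);print('grip yaw',-np.degrees(np.arctan(f[0])),np.percentile(q,[0,50,100],axis=0).round(3))
E
```

```text
[[-0.965 -0.     0.263]
 [-0.263  0.002 -0.965]
 [-0.    -1.    -0.002]]
[[ 0.248 -0.628  0.055]
 [ 0.402 -0.539  0.177]
 [ 0.547 -0.516  0.183]]
[0.06903757 0.01950536 0.17877452] [[ 0.262 -0.965 -0.002]
 [-0.935 -0.254  0.248]
 [-0.24  -0.063 -0.969]]
grip yaw -9.551284822524819 [[ 0.368 -0.347  0.048]
 [ 0.375 -0.317  0.053]
 [ 0.384 -0.289  0.057]]
```

{"method": "step_arm", "body": {"deltas": [[0.022,0.024,0.003,0,0,0.114,-1],[0.022,0.024,0.003,0,0,0.114,-1],[0.022,0.024,0.003,0,0,0.114,-1],[0.022,0.024,0.003,0,0,0.114,-1],[0.022,0.024,0.003,0,0,0.114,-1],[0.022,0.024,0.003,0,0,0.114,-1],[0.022,0.024,0.003,0,0,0.114,-1],[0.022,0.024,0.003,0,0,0.114,-1],[0.022,0.024,0.003,0,0,0.114,-1],[0.022,0.024,0.003,0,0,0.114,-1],[0,0,0,0,0,0,-1]]}}

```text
time_s: 1.25
ee_pos: [0.3729, -0.3123, 0.2356]
orientation: [-1.128, 1.325, -1.325]
ft_force: [-0.7, -0.4, -0.6]
finger_gap: 1.003
```

```bash
python3 - <<'E'
from h import *
snap('wrist','w1');print(manip.observe()['time_s'])
E
```

```text
1.3
```

View pics/w1.png

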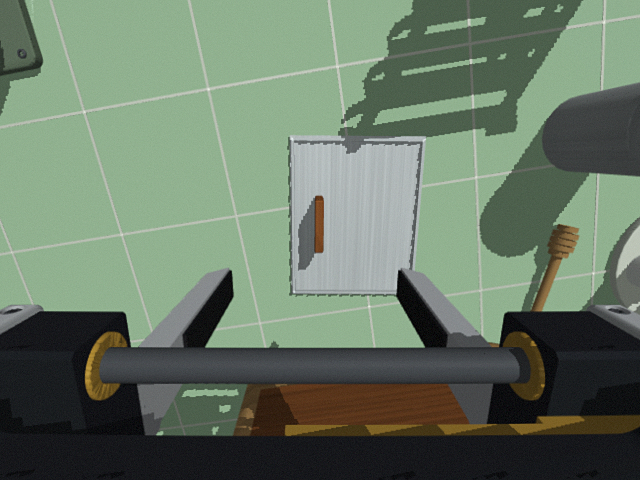

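The wrist view shows the tray fully, with corners near (290,138), (424,138), (413,295) and (291,293). The grip is at (319,225). I'll fit the poses.

```bash
python3 - <<'E'
from h import *
z=load('w1');P=cloud(z);I=z['im'].astype(int);X,Y,Z=P[...,0],P[...,1],P[...,2]
sub=(slice(120,305),slice(275,440))
Q=P[sub];J=I[sub];ch=J.max(2)-J.min(2)
g=(J[...,1]>1.12*J[...,2])&(J[...,1]>1.08*J[...,0])
m=(Q[...,2]>.003)&(Q[...,2]<.015)&~g
q=Q[m];print('sheet z',np.median(q[:,2]),cv2.minAreaRect(q[:,:2].astype(np.float32)*1000))
b=(J[...,0]>1.6*J[...,2])&(Q[...,2]>.045)&(Q[...,2]<.06)
q=Q[b];print('grip top',len(q),np.median(q,0),cv2.minAreaRect(q[:,:2].astype(np.float32)*1000))
for n in ['wrist']:pass
gz=(abs(Z)<.02)&(I[...,1]>1.12*I[...,2]);print('table',np.median(Z[gz]))
E
```

```text
sheet z 0.004685052161729077 ((420.74432373046875, -326.6624450683594), (200.6563720703125, 160.5516357421875), 80.40042877197266)
grip top 448 [ 0.37655757 -0.31626573  0.05228378] ((376.6392517089844, -317.8866271972656), (57.771671295166016, 8.922208786010742), 80.83643341064453)
table -0.00043815322519550427
```

```bash
cat > st.py <<'E'
from h import *
from scipy.spatial.transform import Rotation as Ro
s=manip.observe();R=Ro.from_rotvec(s['orientation']).as_matrix()
print('t',s['time_s'],'p',s['ee_pos'].round(4),'jaw yaw',np.degrees(np.arctan2(R[1,2],R[0,2])).round(2),'tilt jaw z',np.degrees(R[2,2]).round(2),'fing tilt',np.degrees(R[:2,1]).round(2),'f',s['ft_force'].round(1),'m',s['moment'].round(2),'gap',s['finger_gap'].round(3))
E
python3 st.py
```

```text
Traceback (most recent call last):
  File "st.py", line 4, in <module>
    print('t',s['time_s'],'p',s['ee_pos'].round(4),'jaw yaw',np.degrees(np.arctan2(R[1,2],R[0,2])).round(2),'tilt jaw z',np.degrees(R[2,2]).round(2),'fing tilt',np.degrees(R[:2,1]).round(2),'f',s['ft_force'].round(1),'m',s['moment'].round(2),'gap',s['finger_gap'].round(3))
                                                                                                                                                                                                                                                        ^^^^^^^^^^^^^^^^^^^^^
AttributeError: 'float' object has no attribute 'round'
```

```bash
sed -i "s/s\['finger_gap'\].round(3)/round(s['finger_gap'],3)/" st.py; python3 st.py
```

```text
t 1.3 p [ 0.3718 -0.3137  0.2354] jaw yaw -9.31 tilt jaw z -0.01 fing tilt [-0.01 -0.01] f [-0.6 -0.4 -1.1] m [-0.06 -0.12 -0.01] gap 1.002
```

{"method": "step_arm", "body": {"deltas": [[0.0046,-0.0055,-0.03,0,0,-0.005,-1],[0,0,-0.03,0,0,0,-1],[0,0,-0.03,0,0,0,-1],[0,0,-0.03,0,0,0,-1],[0,0,-0.03,0,0,0,-1],[0,0,-0.03,0,0,0,-1],[0,0,-0.02,0,0,0,-1],[0,0,-0.01,0,0,0,-1],[0,0,-0.009,0,0,0,-1],[0,0,0,0,0,0,-1],[0,0,0,0,0,0,-1]], "force": 20}}

```text
time_s: 2.4
ee_pos: [0.376, -0.3212, 0.0172]
orientation: [-1.124, 1.332, -1.335]
ft_force: [0.7, -0.2, 0.2]
finger_gap: 1.0
```

```bash
python3 st.py
```

```text
t 2.4 p [ 0.376  -0.3212  0.0172] jaw yaw -9.77 tilt jaw z 0.06 fing tilt [ 0.05 -0.07] f [ 0.7 -0.2  0.2] m [-0.04 -0.09  0.01] gap 1.0
```

{"method": "step_arm", "body": {"deltas": [[0,0.001,0,0,0,0,1],[0,0,0,0,0,0,1],[0,0,0,0,0,0,1],[0,0,0,0,0,0,1],[0,0,0,0,0,0,1],[0,0,0,0,0,0,1],[0,0,0,0,0,0,1],[0,0,0,0,0,0,1],[0,0,0,0,0,0,1],[0,0,0,0,0,0,1]], "force": 45}}

```text
time_s: 3.4
ee_pos: [0.3756, -0.3193, 0.0164]
orientation: [-1.124, 1.333, -1.333]
ft_force: [1.1, -0.8, -0.4]
finger_gap: 0.189
```

```bash
python3 st.py
```

```text
t 3.4 p [ 0.3756 -0.3193  0.0164] jaw yaw -9.75 tilt jaw z -0.0 fing tilt [-0.  0.] f [ 1.1 -0.8 -0.4] m [-0.06 -0.12 -0.02] gap 0.189
```

{"method": "step_arm", "body": {"deltas": [[0,0,0,0,0,0,1],[0,0,0,0,0,0,1],[0,0,0,0,0,0,1],[0,0,0,0,0,0,1]]}}

```text
time_s: 3.8
ee_pos: [0.3758, -0.3193, 0.0164]
orientation: [-1.124, 1.333, -1.333]
ft_force: [1.0, 0.5, -1.1]
finger_gap: 0.104
```

```bash
python3 st.py
```

```text
t 3.8 p [ 0.3758 -0.3193  0.0164] jaw yaw -9.74 tilt jaw z 0.01 fing tilt [ 0.01 -0.  ] f [ 1.   0.5 -1.1] m [-0.03 -0.23  0.05] gap 0.104
```

{"method": "step_arm", "body": {"deltas": [[0,0,0.005,0,0,0,1],[0,0,0.01,0,0,0,1],[0,0,0.015,0,0,0,1],[0,0,0.02,0,0,0,1],[0,0,0.02,0,0,0,1],[0,0,0.015,0,0,0,1],[-0.003,0.01,0,0,0,0,1],[-0.003,0.02,0,0,0,0.02,1],[-0.003,0.03,0,0,0,0.02,1],[-0.003,0.03,0,0,0,0.02,1],[-0.003,0.03,0,0,0,0.02,1],[-0.003,0.03,0,0,0,0.02,1],[-0.003,0.03,0,0,0,0.02,1],[0,0.03,0,0,0,0.02,1],[0,0.03,0,0,0,0.02,1],[0,0.03,0,0,0,0.01,1],[0,0.03,0,0,0,0,1],[0,0.03,0,0,0,0,1],[0,0.02,0,0,0,0,1],[0,0.01,0,0,0,0,1]]}}

```text
time_s: 5.8
ee_pos: [0.3527, 0.0425, 0.1006]
orientation: [-1.212, 1.209, -1.206]
ft_force: [0.2, -0.6, -2.3]
finger_gap: 0.104
```

{"method": "step_arm", "body": {"deltas": [[0,0.002,0,0,0,0,1],[0,0,0,0,0,0,1],[0,0,0,0,0,0,1],[0,0,0,0,0,0,1]]}}

```text
time_s: 6.2
ee_pos: [0.3547, 0.0419, 0.1014]
orientation: [-1.209, 1.21, -1.21]
ft_force: [0.7, -0.8, -2.2]
finger_gap: 0.105
```

```bash
python3 st.py; python3 - <<'E'
from h import *
snap('wrist','w2');snap('top','t2');snap('scene','s2')
E
python3 st.py
```

```text
t 6.2 p [0.3547 0.0419 0.1014] jaw yaw -0.09 tilt jaw z -0.0 fing tilt [-0.   -0.01] f [ 0.7 -0.8 -2.2] m [-0.12 -0.04 -0.02] gap 0.105
t 6.35 p [0.3547 0.0422 0.1014] jaw yaw -0.07 tilt jaw z 0.0 fing tilt [ 0. -0.] f [-0.1  0.5 -2.8] m [-0.02  0.01 -0.07] gap 0.102
```

View pics/w2.png

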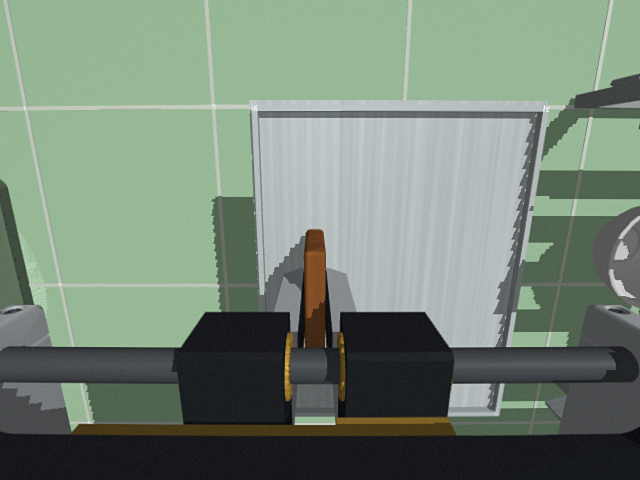

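View pics/t2.png

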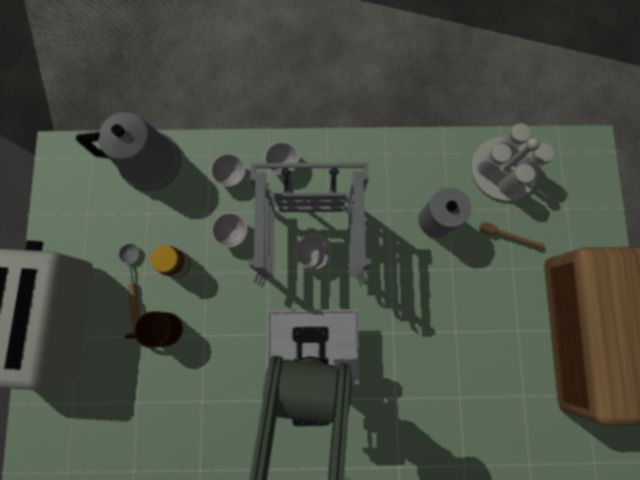

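View pics/s2.png

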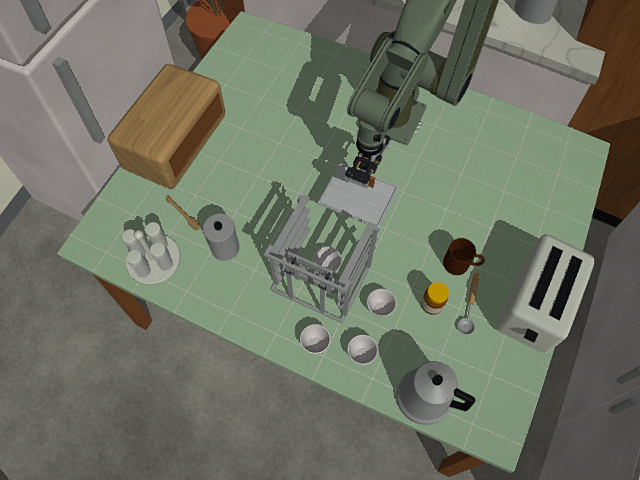

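```bash
python3 - <<'E'
from h import *
for tag in ['w2','t2','s2']:
    z=load(tag);P=cloud(z);I=z['im'].astype(int);X,Y,Z=P[...,0],P[...,1],P[...,2]
    m=(Z>.075)&(Z<.105)&(X>.3)&(X<.50)&(abs(Y-.042)<.125)&(I.max(2)-I.min(2)<.15*I.max(2)+6)
    m[300:]=False if tag=='w2' else m[300:]
    if tag=='t2': m&=I.max(2)>70
    q=P[m]
    A=np.c_[q[:,:2]-[.4,.042],np.ones(len(q))]
    k=np.ones(len(q),bool)
    for _ in range(5):
        c=np.linalg.lstsq(A[k],q[k,2],rcond=None)[0];r=q[:,2]-A@c;k=abs(r)<.003
    print(tag,len(q),'plane slopes deg',np.degrees(c[:2]).round(2),'z',c[2].round(4))
    # side edges
    e=[]
    for x0 in np.arange(.40,.475,.005):
        s=q[abs(q[:,0]-x0)<.003]
        if len(s)>10:e.append((x0,s[:,1].min(),s[:,1].max()))
    e=np.array(e)
    if len(e)>2:
        f=np.polyfit(e[:,0],e[:,1],1);g=np.polyfit(e[:,0],e[:,2],1)
        print('  edges y',np.polyval(f,.43).round(4),np.polyval(g,.43).round(4),'mid',((np.polyval(f,.43)+np.polyval(g,.43))/2).round(4),np.degrees([f[0],g[0]]).round(2))
    e=[]
    for y0 in np.arange(-.04,.125,.005):
        s=q[abs(q[:,1]-y0)<.003]
        if len(s)>5:e.append((y0,s[:,0].max()))
    e=np.array(e);f=np.polyfit(e[:,0],e[:,1],1);print('  front x',np.polyval(f,.042).round(4),'yaw',-np.degrees(f[0]).round(2))
# rack from t0/t2, s0,s2
for tag in ['top0','t2','scene0','s2']:
    z=load(tag);P=cloud(z);X,Y,Z=P[...,0],P[...,1],P[...,2]
    for nm,zl,x0,x1 in [('flange',.242,.57,.71),('top',.1805,.565,.70),('mid',.1255,.565,.7),('low',.0705,.565,.7)]:
        out=[]
        for sg in (1,-1):
            e=[]
            for xx in np.arange(x0,x1,.006):
                m=(abs(Z-zl)<.004)&(abs(X-xx)<.004)&(sg*(Y-.0425)>.075)&(sg*(Y-.0425)<.115)
                if m.sum()>2: e.append((xx,(sg*Y[m]).min()*sg))
            if len(e)>4:
                e=np.array(e);f=np.polyfit(e[:,0],e[:,1],1)
                out.append((np.polyval(f,.62).round(4),np.degrees(f[0]).round(2),len(e)))
            else: out.append(None)
        print(tag,nm,out, 'mid', None if None in out else ((out[0][0]+out[1][0])/2).round(4))
E
```

```text
w2 53161 plane slopes deg [-0.   -0.01] z 0.0896
  edges y 0.0273 0.1425 mid 0.0849 [-0.21 -0.42]
  front x 0.4772 yaw -0.73
t2 3650 plane slopes deg [-0.19  0.09] z 0.0901
  edges y -0.0568 0.1401 mid 0.0416 [0.48 2.95]
  front x 0.4774 yaw 0.34
s2 2628 plane slopes deg [0.09 0.28] z 0.0906
  edges y -0.0559 0.1429 mid 0.0435 [ 1. -1.]
  front x 0.4814 yaw 2.0
top0 flange [(np.float64(0.1299), np.float64(-0.47), 24), (np.float64(-0.045), np.float64(-0.39), 24)] mid 0.0424
top0 top [(np.float64(0.13), np.float64(-0.44), 23), (np.float64(-0.0452), np.float64(-0.22), 23)] mid 0.0424
top0 mid [(np.float64(0.1301), np.float64(0.49), 23), (np.float64(-0.045), np.float64(-0.69), 23)] mid 0.0426
top0 low [(np.float64(0.1303), np.float64(-0.9), 23), (np.float64(-0.0451), np.float64(0.14), 23)] mid 0.0426
t2 flange [(np.float64(0.1299), np.float64(-0.45), 24), (np.float64(-0.045), np.float64(-0.41), 24)] mid 0.0424
t2 top [(np.float64(0.13), np.float64(-0.51), 23), (np.float64(-0.0452), np.float64(-0.31), 23)] mid 0.0424
t2 mid [(np.float64(0.1301), np.float64(0.53), 23), (np.float64(-0.0451)
[... 256 characters left out ...]
0428
scene0 top [(np.float64(0.1423), np.float64(-0.3), 17), (np.float64(-0.0445), np.float64(0.12), 23)] mid 0.0489
scene0 mid [(np.float64(0.1442), np.float64(-2.38), 5), (np.float64(-0.0451), np.float64(-1.17), 23)] mid 0.0495
scene0 low [None, (np.float64(-0.0453), np.float64(-1.38), 19)] mid None
s2 flange [(np.float64(0.1302), np.float64(0.22), 24), (np.float64(-0.0448), np.float64(-0.3), 24)] mid 0.0427
s2 top [(np.float64(0.1423), np.float64(-0.32), 15), (np.float64(-0.0445), np.float64(-0.57), 23)] mid 0.0489
s2 mid [(np.float64(0.1438), np.float64(-0.41), 6), (np.float64(-0.045), np.float64(-1.48), 23)] mid 0.0494
s2 low [None, (np.float64(-0.0456), np.float64(-3.13), 18)] mid None
```

{"method": "step_arm", "body": {"deltas": [[0,0.0005,-0.005,0,0,-0.004,1],[0,0,-0.005,0,0,0,1],[0.005,0,-0.003,0,0,0,1],[0.01,0,0,0,0,0,1],[0.01,0,0,0,0,0,1],[0.01,0,0,0,0,0,1],[0.005,0,0,0,0,0,1],[0,0,0,0,0,0,1],[0,0,0,0,0,0,1]]}}

```text
time_s: 7.25
ee_pos: [0.3945, 0.0432, 0.0883]
orientation: [-1.208, 1.213, -1.212]
ft_force: [-0.8, 0.0, -2.9]
finger_gap: 0.102
```

```bash
python3 st.py; python3 - <<'E'
from h import *
snap('top','t3');z=load('t3');P=cloud(z);X,Y,Z=P[...,0],P[...,1],P[...,2]
for nm,sel in [('bp',(X>.69)&(X<.735)&(abs(Y-.042)<.06)&(Z>.055)&(Z<.22))]:
    for lo in np.arange(.055,.22,.011):
        m=sel&(Z>lo)&(Z<lo+.011)
        if m.sum()>5: print(nm,lo.round(3),m.sum(),np.percentile(X[m],[2,50,98]).round(4))
m=(X>.57)&(X<.7)&(abs(abs(Y-.0425)-.094)<.005)&(Z>.06)&(Z<.08);print('ledge z',np.percentile(Z[m],[10,50,90]),m.sum())
I=z['im'];cv2.imwrite('pics/t3c.png',cv2.convertScaleAbs(cv2.resize(I[150:400,220:400],None,fx=3,fy=2.4,interpolation=cv2.INTER_CUBIC)[:,:,::-1],alpha=1.7))
E
```

```text
t 7.25 p [0.3945 0.0432 0.0883] jaw yaw -0.22 tilt jaw z -0.05 fing tilt [-0.05  0.  ] f [-0.8  0.  -2.9] m [-0.03  0.01 -0.03] gap 0.102
bp 0.055 8 [0.7079 0.7083 0.7086]
bp 0.066 73 [0.7071 0.7081 0.7089]
bp 0.077 60 [0.707  0.7078 0.71  ]
bp 0.088 162 [0.7069 0.7109 0.7143]
bp 0.11 8 [0.708  0.7083 0.7092]
bp 0.121 77 [0.7071 0.7079 0.7089]
bp 0.132 79 [0.7067 0.7078 0.7093]
bp 0.143 166 [0.7072 0.7106 0.7142]
bp 0.165 45 [0.707  0.708  0.7088]
bp 0.176 73 [0.7069 0.7081 0.7091]
bp 0.187 96 [0.707  0.7079 0.709 ]
bp 0.198 263 [0.7074 0.7123 0.7337]
ledge z [0.06716513 0.06935358 0.07200253] 124
```

View pics/t3c.png

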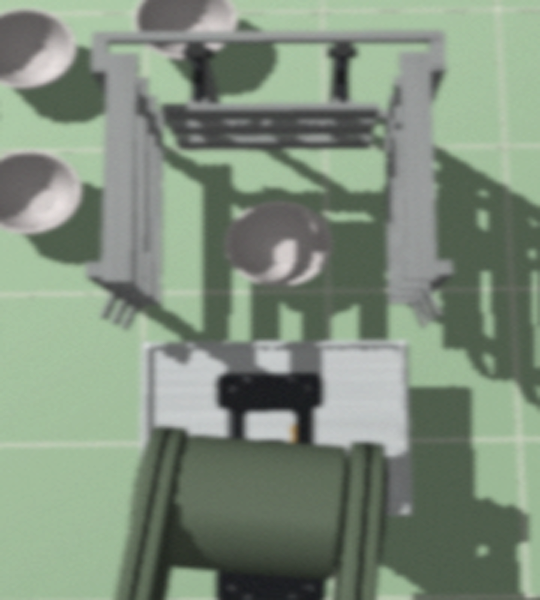

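The close crop confirms a low white dish in the rack, so the low rails are right. The tray lines up with the rail mouths at (120,310) and (425,310). I'll enter slowly.

{"method": "step_arm", "body": {"deltas": [[0.005,0,0,0,0,-0.002,1],[0.005,0,0,0,0,0,1],[0.005,0,0,0,0,0,1],[0.005,0,0,0,0,0,1],[0.005,0,0,0,0,0,1],[0.005,0,0,0,0,0,1],[0.005,0,0,0,0,0,1],[0.005,0,0,0,0,0,1],[0,0,0,0,0,0,1]]}}

```text
time_s: 8.2
ee_pos: [0.4355, 0.0431, 0.0886]
orientation: [-1.206, 1.213, -1.214]
ft_force: [0.6, -0.1, -2.8]
finger_gap: 0.099
```

```bash
python3 st.py; python3 - <<'E'
from h import *
snap('scene','s4');I=load('s4')['im'];cv2.imwrite('pics/s4c.png',cv2.resize(I[150:330,230:410],None,fx=3.3,fy=3.3,interpolation=cv2.INTER_CUBIC)[:,:,::-1])
E
```

```text
t 8.2 p [0.4355 0.0431 0.0886] jaw yaw -0.35 tilt jaw z 0.04 fing tilt [ 0.04 -0.  ] f [ 0.6 -0.1 -2.8] m [-0.01 -0.02 -0.02] gap 0.099
```

View pics/s4c.png

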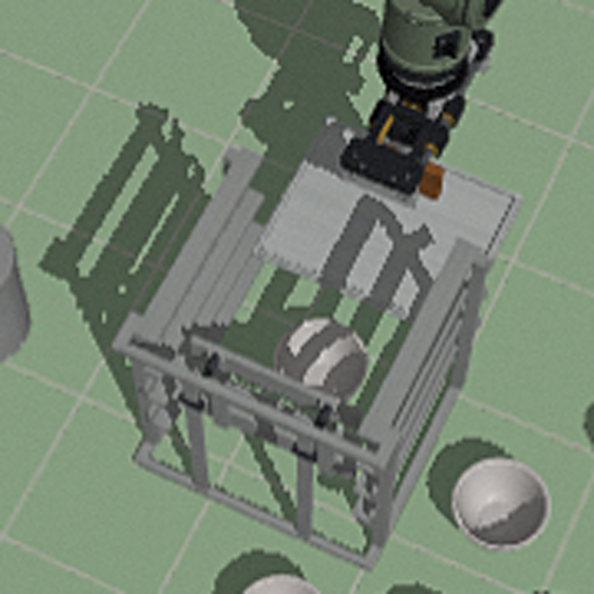

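The tray's front edge is between the low rails with no contact force. I'll continue.

{"method": "step_arm", "body": {"deltas": [[0.005,0,0,0,0,0,1],[0.005,0,0,0,0,0,1],[0.005,0,0,0,0,-0.001,1],[0.005,0,0,0,0,0,1],[0.005,0,0,0,0,0,1],[0.005,0,0,0,0,0,1],[0.005,-0.0003,0,0,0,0,1],[0.005,0,0,0,0,0,1],[0,0,0,0,0,0,1]]}}

```text
time_s: 9.15
ee_pos: [0.4755, 0.0428, 0.0886]
orientation: [-1.205, 1.214, -1.215]
ft_force: [0.9, -0.1, -2.9]
finger_gap: 0.105
```

{"method": "step_arm", "body": {"deltas": [[0.006,0,0,0,0,0,1],[0.006,0,0,0,0,0,1],[0.006,0,0,0,0,0,1],[0.006,-0.0003,0,0,0,0,1],[0.006,0,0,0,0,0,1],[0.006,0,0,0,0,0,1],[0.006,0,0,0,0,0,1],[0.006,0,0,0,0,0,1],[0,0,0,0,0,0,1]]}}

```text
time_s: 10.05
ee_pos: [0.5237, 0.0425, 0.0886]
orientation: [-1.205, 1.214, -1.215]
ft_force: [-0.2, 0.4, -3.4]
finger_gap: 0.098
```

```bash
python3 st.py
```

```text
t 10.05 p [0.5237 0.0425 0.0886] jaw yaw -0.4 tilt jaw z 0.05 fing tilt [ 0.05 -0.  ] f [-0.2  0.4 -3.4] m [-0.03  0.05 -0.02] gap 0.098
```

{"method": "step_arm", "body": {"deltas": [[0.005,0,0,0,0,0,1],[0.005,0,0,0,0,0,1],[0.005,0,0,0,0,0,1],[0.005,0,0,0,0,0,1],[0.005,0,0,0,0,0,1],[0.005,-0.0003,0,0,0,0,1],[0.005,0,0,0,0,0,1],[0.005,0,0,0,0,0,1],[0.005,0,0,0,0,0,1],[0,0,0,0,0,0,1],[0,0,0,0,0,0,1]]}}

```text
time_s: 11.15
ee_pos: [0.5675, 0.0423, 0.0883]
orientation: [-1.206, 1.215, -1.214]
ft_force: [-0.2, 0.8, -2.2]
finger_gap: 0.106
```

{"method": "step_arm", "body": {"deltas": [[0,0,-0.0005,0,0,0,1],[0,0,-0.0005,0,0,0,1],[0,0,0,0,0,0,1],[0,0,0,0,0,0,1]]}}

```text
time_s: 11.55
ee_pos: [0.5675, 0.0423, 0.0874]
orientation: [-1.206, 1.214, -1.214]
ft_force: [-0.9, -0.0, -2.2]
finger_gap: 0.103
```

```bash
python3 st.py
```

```text
t 11.55 p [0.5675 0.0423 0.0874] jaw yaw -0.4 tilt jaw z -0.0 fing tilt [-0.  0.] f [-0.9 -0.  -2.2] m [-0.02 -0.02 -0.09] gap 0.103
```

{"method": "step_arm", "body": {"deltas": [[0.003,0,0,0,0,0,1],[0.003,0,0,0,0,0,1],[0.002,0,0,0,0,0,1],[0.002,0,0,0,0,0,1],[0.002,0,0,0,0,0,1],[0,0,0,0,0,0,1]]}}

```text
time_s: 12.15
ee_pos: [0.58, 0.0423, 0.0875]
orientation: [-1.206, 1.214, -1.215]
ft_force: [-0.4, -0.5, -2.6]
finger_gap: 0.105
```

{"method": "step_arm", "body": {"deltas": [[0.001,0,0,0,0,0,1],[0.001,0,0,0,0,0,1],[0.001,0,0,0,0,0,1]]}}

```text
time_s: 12.45
ee_pos: [0.5826, 0.0423, 0.0874]
orientation: [-1.206, 1.214, -1.214]
ft_force: [0.4, 0.2, -3.2]
finger_gap: 0.099
```

{"method": "step_arm", "body": {"deltas": [[0.001,0,0,0,0,0,1],[0.001,0,0,0,0,0,1],[0.001,0,0,0,0,0,1]]}}

```text
time_s: 12.75
ee_pos: [0.5843, 0.0423, 0.0873]
orientation: [-1.208, 1.217, -1.213]
ft_force: [-5.1, 0.1, 0.5]
finger_gap: 0.106
```

{"method": "step_arm", "body": {"deltas": [[0.001,0,0,0,0,0,1],[0.001,0,0,0,0,0,1],[0.001,0,0,0,0,0,1]]}}

```text
time_s: 13.05
ee_pos: [0.5872, 0.0423, 0.0873]
orientation: [-1.208, 1.217, -1.213]
ft_force: [-4.6, -0.6, 0.8]
finger_gap: 0.101
```

```bash
python3 st.py
```

```text
t 13.05 p [0.5872 0.0423 0.0873] jaw yaw -0.39 tilt jaw z -0.18 fing tilt [-0.18 -0.01] f [-4.6 -0.6  0.8] m [-0.11  0.7   0.02] gap 0.101
```

{"method": "step_arm", "body": {"deltas": [[0.001,0,0,0,0,0,1],[0.001,0,0,0,0,0,1]]}}

```text
time_s: 13.25
ee_pos: [0.5892, 0.0423, 0.0873]
orientation: [-1.208, 1.216, -1.213]
ft_force: [-5.4, 0.0, 0.2]
finger_gap: 0.102
```

```bash
python3 st.py
```

```text
t 13.25 p [0.5892 0.0423 0.0873] jaw yaw -0.39 tilt jaw z -0.18 fing tilt [-0.18 -0.01] f [-5.4  0.   0.2] m [-0.1   0.67  0.01] gap 0.102
```

Steady sliding at about 5 N. I'll use finer steps from here.

{"method": "step_arm", "body": {"deltas": [[0.001,0,0,0,0,0,1],[0.001,0,0,0,0,0,1]]}}

```text
time_s: 13.45
ee_pos: [0.5913, 0.0423, 0.0873]
orientation: [-1.208, 1.217, -1.213]
ft_force: [-4.2, -0.3, 1.8]
finger_gap: 0.105
```

{"method": "step_arm", "body": {"deltas": [[0.0005,0,0,0,0,0,1],[0.0005,0,0,0,0,0,1]]}}

```text
time_s: 13.65
ee_pos: [0.5923, 0.0423, 0.0873]
orientation: [-1.208, 1.216, -1.213]
ft_force: [-5.0, -0.7, 1.3]
finger_gap: 0.102
```

{"method": "step_arm", "body": {"deltas": [[0.0005,0,0,0,0,0,1]]}}

```text
time_s: 13.75
ee_pos: [0.5928, 0.0423, 0.0873]
orientation: [-1.208, 1.216, -1.213]
ft_force: [-5.6, -1.2, -0.1]
finger_gap: 0.1
```

{"method": "step_arm", "body": {"deltas": [[0.0005,0,0,0,0,0,1]]}}

```text
time_s: 13.85
ee_pos: [0.5932, 0.0422, 0.0873]
orientation: [-1.208, 1.217, -1.213]
ft_force: [-5.9, -0.9, 1.3]
finger_gap: 0.104
```

{"method": "step_arm", "body": {"deltas": [[0.0005,0,0,0,0,0,1]]}}

```text
time_s: 13.95
ee_pos: [0.5936, 0.0423, 0.0873]
orientation: [-1.209, 1.217, -1.213]
ft_force: [-7.1, -0.1, 2.8]
finger_gap: 0.099
```

{"method": "step_arm", "body": {"deltas": [[0.0003,0,0,0,0,0,1]]}}

```text
time_s: 14.05
ee_pos: [0.5936, 0.0423, 0.0874]
orientation: [-1.209, 1.217, -1.212]
ft_force: [-7.6, -0.4, 2.3]
finger_gap: 0.106
```

Force is rising and position has stalled, which looks like the stop. One more small step will confirm it.

{"method": "step_arm", "body": {"deltas": [[0.0004,0,0,0,0,0,1]]}}

```text
time_s: 14.15
ee_pos: [0.5936, 0.0422, 0.0874]
orientation: [-1.21, 1.218, -1.212]
ft_force: [-8.5, 0.3, 4.3]
finger_gap: 0.102
```

{"method": "step_arm", "body": {"deltas": [[0.0004,0,0,0,0,0,1]]}}

```text
time_s: 14.25
ee_pos: [0.5937, 0.0422, 0.0874]
orientation: [-1.211, 1.218, -1.212]
ft_force: [-9.6, -0.8, 4.1]
finger_gap: 0.102
```

```bash
python3 st.py
```

```text
t 14.25 p [0.5937 0.0422 0.0874] jaw yaw -0.38 tilt jaw z -0.34 fing tilt [-0.34 -0.02] f [-9.6 -0.8  4.1] m [-0.09  1.21  0.04] gap 0.102
```

{"method": "step_arm", "body": {"deltas": [[-0.0008,0,0,0,0,0,1],[-0.0008,0,0,0,0,0,1],[0,0,0,0,0,0,1]]}}

```text
time_s: 14.55
ee_pos: [0.5936, 0.0423, 0.0871]
orientation: [-1.208, 1.216, -1.213]
ft_force: [-6.1, 0.4, -0.1]
finger_gap: 0.104
```

```bash
python3 st.py
```

```text
t 14.55 p [0.5936 0.0423 0.0871] jaw yaw -0.4 tilt jaw z -0.13 fing tilt [-0.13 -0.01] f [-6.1  0.4 -0.1] m [-0.13  0.74  0.02] gap 0.104
```

{"method": "step_arm", "body": {"deltas": [[0,0,-0.0005,0,0,0,1],[0,0,-0.0005,0,0,0,1],[0,0,0,0,0,0,1]]}}

```text
time_s: 14.85
ee_pos: [0.5936, 0.0423, 0.0867]
orientation: [-1.208, 1.216, -1.213]
ft_force: [-7.9, -0.9, 1.8]
finger_gap: 0.106
```

```bash
python3 st.py
```

```text
t 14.85 p [0.5936 0.0423 0.0867] jaw yaw -0.4 tilt jaw z -0.14 fing tilt [-0.14 -0.01] f [-7.9 -0.9  1.8] m [-0.11  0.91  0.04] gap 0.106
```

{"method": "step_arm", "body": {"deltas": [[-0.0008,0,0,0,0,0,1],[-0.0008,0,0,0,0,0,1],[0,0,0,0,0,0,1]]}}

```text
time_s: 15.15
ee_pos: [0.5936, 0.0423, 0.0865]
orientation: [-1.205, 1.214, -1.215]
ft_force: [-2.0, -0.1, -1.9]
finger_gap: 0.104
```

```bash
python3 st.py; python3 -c "
from h import *
snap('top','t5')"
```

```text
t 15.15 p [0.5936 0.0423 0.0865] jaw yaw -0.41 tilt jaw z 0.07 fing tilt [0.07 0.  ] f [-2.  -0.1 -1.9] m [-0.14  0.27  0.05] gap 0.104
```

{"method": "step_arm", "body": {"deltas": [[0,0,-0.0003,0,0,0,1],[0,0,0,0,0,0,0.6],[0,0,0,0,0,0,0.3],[0,0,0,0,0,0,0.1],[0,0,0,0,0,0,0.1],[0,0,0,0,0,0,0.1],[0,0,0,0,0,0,0.1]]}}

```text
time_s: 15.9
ee_pos: [0.5931, 0.0423, 0.0862]
orientation: [-1.206, 1.214, -1.214]
ft_force: [0.1, 0.5, -0.4]
finger_gap: 0.445
```

```bash
python3 st.py
```

```text
t 15.9 p [0.5931 0.0423 0.0862] jaw yaw -0.4 tilt jaw z 0.01 fing tilt [ 0.01 -0.  ] f [ 0.1  0.5 -0.4] m [-0.07 -0.11 -0.04] gap 0.445
```

Released and clear of the grip. I'll rise straight up, then retreat.

{"method": "step_arm", "body": {"deltas": [[0,0,0.005,0,0,0,0.1],[0,0,0.015,0,0,0,0.1],[0,0,0.025,0,0,0,0.1],[0,0,0.03,0,0,0,0.1],[0,0,0.03,0,0,0,0.1],[0,0,0.03,0,0,0,0.1],[0,0,0.03,0,0,0,0.1],[0,0,0.03,0,0,0,0.1],[-0.02,0,0.02,0,0,0,0.1],[-0.03,0,0.01,0,0,0,0.1],[-0.04,0,0,0,0,0,0.1],[-0.04,0,0,0,0,0,0.1],[-0.04,0,0,0,0,0,0.1],[-0.03,0,0,0,0,0,0.1],[0,0,0,0,0,0,0.1],[0,0,0,0,0,0,0.1]]}}

```text
time_s: 17.5
ee_pos: [0.3934, 0.0423, 0.3127]
orientation: [-1.203, 1.211, -1.216]
ft_force: [0.5, 0.4, -0.2]
finger_gap: 0.452
```

```bash
python3 st.py; python3 - <<'E'
from h import *
snap('top','t6');snap('scene','s6')
for t in ['top0','t3','t5','t6']:
    z=load(t);P=cloud(z);X,Y,Z=P[...,0],P[...,1],P[...,2]
    m=(X>.69)&(X<.735)&(abs(Y-.042)<.06)&(Z>.088)&(Z<.21)
    print(t,'bp x 2/10/25%',np.percentile(X[m],[2,10,25]).round(4))
z=load('t6');P=cloud(z);X,Y,Z=P[...,0],P[...,1],P[...,2]
m=(abs(X-.66)<.045)&(abs(Y-.0425)<.075)&(Z>.065)&(Z<.085)
A=np.c_[X[m]-.64,Y[m]-.0425,np.ones(m.sum())];c=np.linalg.lstsq(A,Z[m],rcond=None)[0];print('sheet',np.degrees(c[:2]).round(2),c[2].round(4),m.sum())
I=load('s6')['im'];cv2.imwrite('pics/s6c.png',cv2.resize(I[150:330,230:410],None,fx=3.3,fy=3.3,interpolation=cv2.INTER_CUBIC)[:,:,::-1])
E
```

```text
t 17.5 p [0.3934 0.0423 0.3127] jaw yaw -0.41 tilt jaw z 0.22 fing tilt [ 0.22 -0.02] f [ 0.5  0.4 -0.2] m [-0.08 -0.05  0.03] gap 0.452
top0 bp x 2/10/25% [0.7071 0.7076 0.708 ]
t3 bp x 2/10/25% [0.707  0.7075 0.7079]
t5 bp x 2/10/25% [0.717  0.7175 0.7178]
t6 bp x 2/10/25% [0.717  0.7175 0.718 ]
sheet [-0.    0.04] 0.0747 2448
```

View pics/s6c.png

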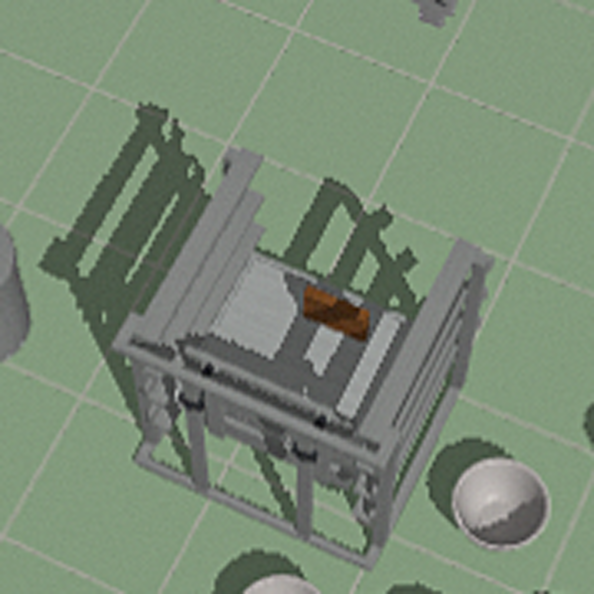

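View pics/t6.png

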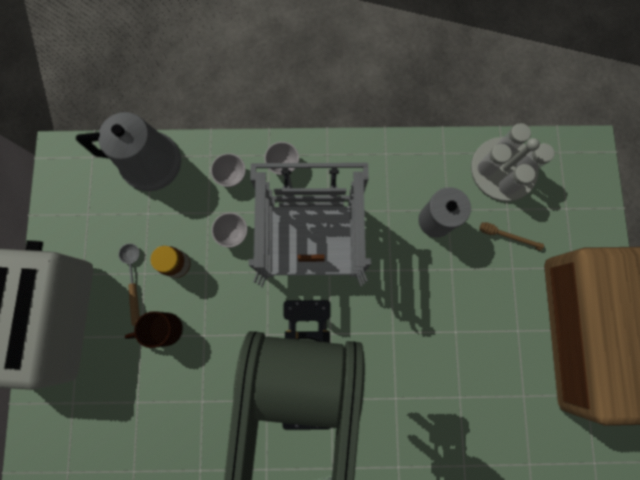

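The back plate moved 9.9 to 10 mm, the sheet's top is level at z = 74.7 mm (underside on the 70 mm rails), and everything else is unmoved. I'm handing in.

```bash
python3 -c "
from bench import manip
print(manip.close_job())"
```

```text
the job is handed in; nothing more can be done
None
```

The tray is in the rack on the lowest pair of rails, because the ramekin is the item standing in the rack. I pinched it by the wooden grip, slid it in level and pushed the back plate to its end stop. I then eased off, let go and withdrew, and the job was handed in at about 17.6 s.

- **Insertion forces:** there was no contact force until the tray met the plate. It slid at about 5 N. At the stop, the arm's position stalled and the force rose to a peak of about 9.6 N.
- **Final check, back plate:** the top camera shows the plate moved 10 mm (front face from x = 0.707 to 0.717 m) and still there after release.
- **Final check, tray:** the sheet is level within 0.05°, with its top at z = 74.7 mm, so it is resting on the 70 mm rails.
- **Final check, surroundings:** in the top picture everything else on the counter appears unmoved, and the gripper touches nothing. The ramekin is now hidden under the tray, so I could not see it again. It stands about 25 mm below the tray, and I felt no contact passing over it.

No final check failed. One early fit of the tray's position from the top and scene cameras was poor, so I used a wrist-camera measurement instead.

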